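# Sweep loose bottle caps into the catch tray

## Task

Three black bottle screw caps lie loose on the worktop in front of the low metal catch tray. With the fingers closed, sweep all three along the worktop through the tray's open front until each one lies wholly inside the tray. Only push them, never pick or tip one up, and leave the standing vial, the timer, the marker pen and the specimen cup where they are; finish with the hand clear of everything.

Things in the scene. Friction and masses are not known exactly. Their poses are not given: they have to be found in the camera images.
- tray: aluminium tray fixed to the worktop, open front and top. Origin: middle of its front edge, at worktop height; x points into the tray, y along the front edge, z up. Inside 200 mm wide (y -100 to 100), 150 mm deep (x 0 to 150); walls 3 mm thick, tops 28 mm above the worktop. Floor 2 mm thick, with a ramp over the first 15 mm. The caps start 70 to 180 mm before the front edge (x<0), y within 60 mm.
- cap0: black ribbed plastic bottle screw cap, 32 mm across and 16 mm high, about 15 g, lying flat (closed side up) on the worktop; the three are alike and slide rather than roll. Origin: centre of its underside; z up.
- cap1: black ribbed plastic bottle screw cap, 32 mm across and 16 mm high, about 15 g, lying flat (closed side up) on the worktop; the three are alike and slide rather than roll. Origin: centre of its underside; z up.
- cap2: black ribbed plastic bottle screw cap, 32 mm across and 16 mm high, about 15 g, lying flat (closed side up) on the worktop; the three are alike and slide rather than roll. Origin: centre of its underside; z up.
- vial: small white cryo vial with a coloured screw cap, standing upright, 14 mm across and 46 mm high, easily knocked over; beside the area to sweep. Origin: centre of its underside. To be left alone.
- timer: small white bench timer lying flat, 68 x 68 x 20 mm. Origin: centre of its underside. To be left alone.
- marker: marker pen lying flat, 135 mm long (its y axis) and 17 mm thick, behind the caps as seen from the tray. Origin: centre of its underside. To be left alone.
- cup: clear specimen cup with a screw lid, 72 mm across and 76 mm high, standing beside the tray. Origin: centre of its underside. To be left alone.

How it is judged:
At the end, for the whole second after the job is handed in: All three caps lie at rest on the tray's floor, each wholly past the tray's front edge (its centre at least 16 mm inside); the vial (still upright), timer, marker and cup are within 20 mm of where they stood (x of cap0 in the frame of tray between 0.016 and 0.145 m and y of cap0 in the frame of tray between -0.095 and 0.095 m and z of each of cap0, cap1, cap2 in the frame of tray below 0.008 m and linear speed of each of cap0, cap1, cap2 below 0.02 m/s and x of cap1 in the frame of tray between 0.016 and 0.145 m and y of cap1 in the frame of tray between -0.095 and 0.095 m and x of cap2 in the frame of tray between 0.016 and 0.145 m and y of cap2 in the frame of tray between -0.095 and 0.095 m and distance of each of vial, timer, marker, cup from where it was at the start of the episode below 0.02 m and angle between vial's own z axis and vertical below 0.3 rad); the robot touches nothing.
It fails at once if a cap is lifted or tipped up (centre of its underside more than 12 mm above the worktop) (height (world z) of any of cap0, cap1, cap2 above 0.012 m).
It fails at once if a bystander (vial, timer, marker, cup) is moved by more than 20 mm (distance of any of vial, timer, marker, cup from where it was at the start of the episode above 0.02 m).
It fails at once if the vial is tipped over (angle between vial's own z axis and vertical above 0.3 rad).
It also fails if it takes over 64 s, if anything falls off the work surface, if the arm or the gripper's body presses on something with over 40 N, if the wrist force passes 120 N, or if a joint passes its speed limit or range.

## Robot

A 6-joint arm with a two-finger parallel gripper is mounted at the origin on a cart in front of the work surface, level with it; the furniture and walls round the work are solid. World frame = base frame: x ahead of the robot, y to its left, z up, the work surface at z = 0. Lengths are in m, angles in rad, forces in N, time in s.
With the tool pointing down it reaches from about 0.375 to 0.975 m from the base axis. Payload 3.8 kg.
Tool frame: the origin (TCP) lies midway between the tips of the shut fingers; the grasp point (between the pads) lies 19 mm behind it; z points along the fingers, y is the line along which they close (so a half turn about z gives the same grasp; the last joint's range is limited). The gripper opens to 88 mm and grips with 3 to 60 N. Pads are 18 mm wide; open, the fingers measure 123 mm over their backs; the gripper's body (75 mm by 187 mm) begins 45 mm behind the grasp point.
Start: joints at [1.296, 0.264, 1.604, -0, 1.274, -0.037], TCP at [0.159, 0.656, 0.209] pointing down, gripper open.
Joint ranges: [-2.63, 2.63], [-0.94, 2.18], [0.31, 2.57], [-1.31, 4.45], [0, 2.66], [-2.55, 2.55]. Speed limits (rad/s): [2.57, 2.57, 3.14, 3.14, 3.14, 3.14].

## Interface

Orientations are given as a unit quaternion [w, x, y, z].
In Python, from workcell import * gives the robot as it stands.
- The arm moves only by the shell command python3 -m inch 'ROWS' [FORCE]. ROWS is JSON, a list of rows, each an object with "rotation": the turn, a rotation vector about the tool's x, y, z in degrees, a list of three; "travel": the shift along the tool's x, y, z in cm, a list of three; "hand": the opening, from -1 (shut) to 1 (fully open). In form: [{"rotation": [rx, ry, rz], "travel": [tx, ty, tz], "hand": hand}, ...]. A call has 1 to 12 rows; each row shifts and turns the commanded pose from where the row before left it, along the tool's axes as they then stand; what a row does not reach is not made up. A row lasts 1/8 s, in which the tool goes at most 62.5 mm and 10.7 degrees, less where a joint would pass 70% of its speed; a pose out of reach is approached as far as the arm can. A call with a gripper value outside its range is refused whole. The fingers move at their own pace and stop on an object; FORCE is the grip in N (left out, the last holds). Time passes only in rows, so rows that do not move let the fingers close. It gives the time, the measured TCP pose, the force, the opening and the grip force at its end, in the units of the state.
- get_state(): the state, without advancing time (a new reading comes with each control period).
- snapshot(name): name is "scene" or "top" or "wrist"; returns a dict with "pixels" (480x640x3 uint8, red, green, blue), "fovy" (degrees; the focal length in pixels is half the picture's height over the tangent of half this angle, whatever the lens; pixels are square), "cx", "cy" (the principal point, pixels), "extrinsics" (4x4, takes a point from world to camera coordinates); the wrist camera has in their place "T_tool_cam" (4x4, takes a point from camera to tool coordinates, whose origin is the TCP and whose axes are the flange's). Camera axes: x right, y down, z forward; pixel columns grow to the right and rows downward; lengths in m; the calibration is good to about 2 mm. A picture is of the moment at which its call begins: read the wrist's pose just before it. There is no depth.
- finish_job(): hands the job in; it is judged then, once.
The state is a dict: "t": time; "joints": joint angles; "joint_vel": joint speeds; "joint_efforts": joint torques, N m; "tool_pos": TCP position; "ee_rot": TCP orientation; "ft_force": force on the tool from outside, world axes, zero at the start; "moment": the same for the moment, N m; "finger_gap": opening from 0.0 (shut) to 1.0 (fully open); "gripper_force": force on a finger pad.
Only numpy, scipy, OpenCV 4.12 (cv2) and the standard library are available. Lean on these libraries where they do the work, as an engineer would, in place of code of your own. Each camera call takes 0.05 s, during which the arm holds its last target. There are 200 camera calls.

## Working session

There is one attempt and no reset: what is moved stays moved. The work goes in short steps, Python scripts to look and compute and a shell command to move; the robot and the scene stay as the last step left them, time stands still between calls to the robot, and variables do not carry over. Pictures are saved under pics/ and viewed, at most 10 in all, crops included, and the job is handed in when it is done.

```bash
mkdir -p pics; cat > h.py <<'E'
from workcell import *
import numpy as np, cv2
def save(n,f):
    s=snapshot(n); cv2.imwrite('pics/'+f,s['pixels'][:,:,::-1]); return s
def ray(s,u,v,z):
    f=240/np.tan(np.radians(s['fovy'])/2); E=np.array(s['extrinsics']); R=E[:3,:3];t=E[:3,3]
    c=-R.T@t; d=R.T@np.array([(u-s['cx'])/f,(v-s['cy'])/f,1]); return (c+d*(z-c[2])/d[2])
E
python3 - <<'E'
from h import *
import pickle
s=save('top','top.png'); pickle.dump(s,open('top.pkl','wb'))
print({k:v for k,v in s.items() if k!='pixels'})
s=save('scene','scene.png'); pickle.dump(s,open('scene.pkl','wb'))
print({k:v for k,v in s.items() if k!='pixels'}); print(get_state())
E
```

```text
{'fovy': 49.26798149314996, 'cx': 324.37814575088845, 'cy': 236.905981239543, 'extrinsics': array([[ 0.0262811 , -0.9996531 , -0.00172787, -0.01130348],
       [-0.9972518 , -0.02609812, -0.06933781,  0.52606008],
       [ 0.06926867,  0.0035454 , -0.99759174,  0.86071256],
       [ 0.        ,  0.        ,  0.        ,  1.        ]])}
{'fovy': 55.33329992204289, 'cx': 319.2938745123394, 'cy': 232.82267174717478, 'extrinsics': array([[ 0.69735762, -0.71662971, -0.01158476, -0.33727851],
       [-0.36822468, -0.34436132, -0.86361211,  0.23355397],
       [ 0.61490075,  0.60651228, -0.50402373,  0.57274264],
       [ 0.        ,  0.        ,  0.        ,  1.        ]])}
{'t': 0.1, 'joints': array([ 1.29610696e+00,  2.64665120e-01,  1.60521132e+00, -7.18528621e-06,
        1.27369819e+00, -3.68501873e-02]), 'joint_vel': array([ 0.00043767, -0.00181059, -0.00338556, -0.00044487,  0.00076246,
       -0.00163016]), 'joint_efforts': array([ 4.31693497e-04, -5.03616750e+01, -3.58068287e+01,  7.31671415e-02,
        2.34081777e-02, -6.87753095e-05]), 'tool_pos': array([0.15881686, 0.65534205, 0.20793522]), 'ee_rot': array([-1.50349497e-04,  1.18638393e-01,  9.92937032e-01, -9.79520041e-04]), 'ft_force': array([-0.26482373, -0.90473566,  0.30548631]), 'moment': array([-0.06842521, -0.01275691,  0.04257977]), 'gripper_force': 0.0, 'finger_gap': 1.0002091068314605}
```

View pics/top.png

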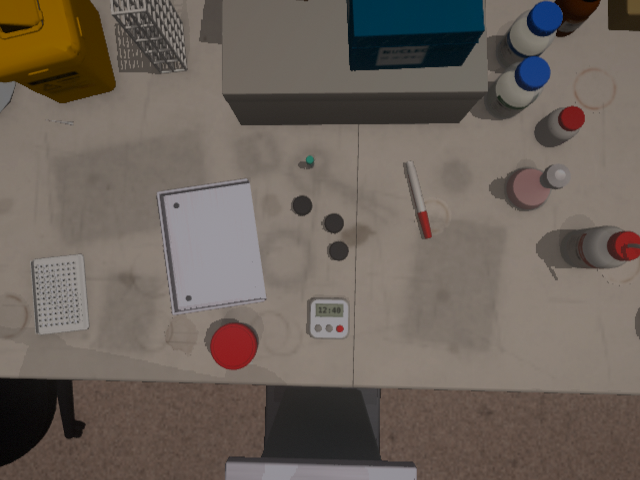

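View pics/scene.png

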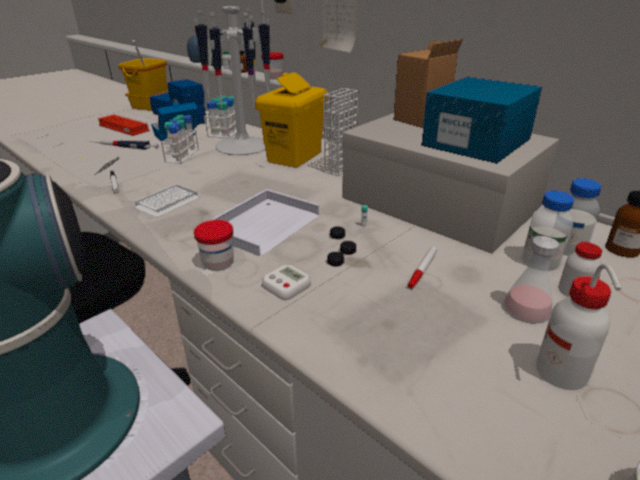

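The top view shows the tray at columns 160–265 with its open front facing right (−y), between (249,180) and (265,298). The caps are at (302,205), (334,223) and (339,251), the vial at (310,161), the timer at (329,319), the marker at (418,200) and the cup at (234,346).

```bash
python3 - <<'E'
from h import *
import pickle
s=pickle.load(open('top.pkl','rb')); im=s['pixels'][:,:,::-1].copy()
g=im.max(axis=2); m=(g<70).astype(np.uint8); m[:140]=0;m[290:]=0
n,_,st,c=cv2.connectedComponentsWithStats(m)
W={}
for i in range(1,n):
    if st[i,4]>80: print(st[i],c[i].round(1), ray(s,*c[i],.012).round(4))
for nm,u,v,z in [('tF+',249,180,.028),('tF-',265,298,.028),('tB+',159,192,.028),('tB-',173,313,.028),('vial',310,160,.045),('tim1',310,299,.02),('tim2',348,299,.02),('tim3',347,338,.02),('mar1',408,163,.01),('mar2',428,237,.01),('cup',234,346,.076)]:
    print(nm,ray(s,u,v,z).round(4))
E
python3 - <<'E'
import cv2
im=cv2.imread('pics/top.png')[140:380,140:460]
cv2.imwrite('pics/c.png',cv2.resize(im,None,fx=2.5,fy=2.5,interpolation=cv2.INTER_CUBIC))
E
```

```text
[537 140  30   7 143] [550.8 142.3] [ 0.699  -0.3805  0.012 ]
[505 169  19  41 214] [510.9 187.7] [ 0.6187 -0.3126  0.012 ]
[540 168  18  21 122] [545.5 180.4] [ 0.633  -0.3714  0.012 ]
[293 196  19  20 295] [301.8 205.2] [0.5795 0.0422 0.012 ]
[324 214  20  19 291] [333.4 223. ] [ 0.5507 -0.0121  0.012 ]
[560 229  41  39 834] [574.6 249. ] [ 0.5172 -0.4201  0.012 ]
[607 232  18  28 176] [612.6 246. ] [ 0.5239 -0.4842  0.012 ]
[329 242  19  18 288] [338.1 250.6] [ 0.5041 -0.0213  0.012 ]
tF+ [0.6176 0.1311 0.028 ]
tF- [0.4221 0.0976 0.028 ]
tB+ [0.5935 0.2808 0.028 ]
tB- [0.3936 0.2481 0.028 ]
vial [0.6505 0.0294 0.045 ]
tim1 [0.422  0.0237 0.02  ]
tim2 [ 0.4237 -0.0395  0.02  ]
tim3 [ 0.3595 -0.0393  0.02  ]
mar1 [ 0.6572 -0.1372  0.01  ]
mar2 [ 0.5312 -0.173   0.01  ]
cup [0.3494 0.1376 0.076 ]
```

View pics/c.png

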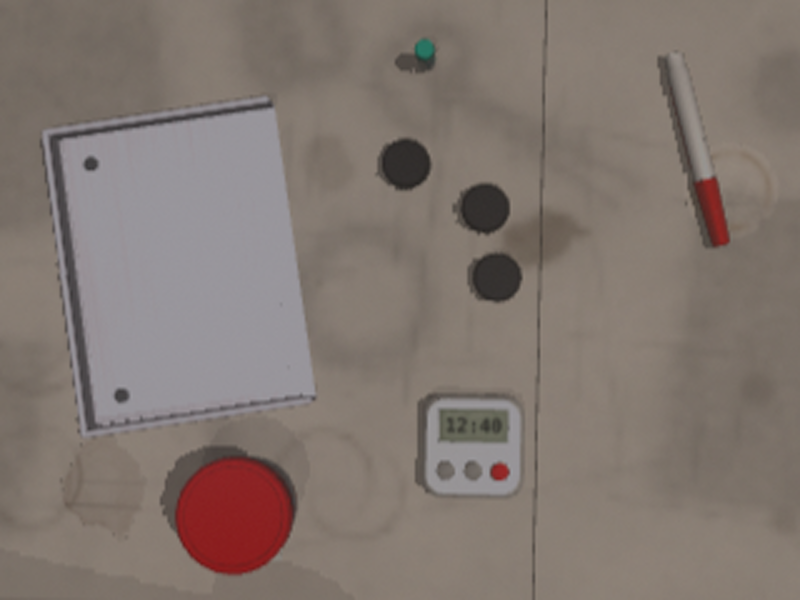

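The scene is clear and the measured sizes match what's given: tray front about 198 mm, timer about 63 mm, cap spacing right. In the tray frame the caps sit at about A (−81,−47), B (−130,−9) and C (−131,38) mm. I'll shut the fingers, turn so tool x points into the tray, and move over.

```bash
python3 -m inch '[{"rotation":[0,0,9.53],"travel":[0,0,0],"hand":-1},{"rotation":[0,0,9.53],"travel":[0,0,0],"hand":-1},{"rotation":[0,0,9.53],"travel":[0,0,0],"hand":-1},{"rotation":[0,0,9.53],"travel":[0,0,0],"hand":-1},{"rotation":[0,0,9.53],"travel":[0,0,0],"hand":-1},{"rotation":[0,0,9.53],"travel":[0,0,0],"hand":-1},{"rotation":[0,0,9.53],"travel":[0,0,0],"hand":-1},{"rotation":[0,0,0],"travel":[0,0,0],"hand":-1}]' 10
python3 -m inch '[{"rotation":[0,0,0],"travel":[-4,1.76,0],"hand":-1},{"rotation":[0,0,0],"travel":[-4,1.76,0],"hand":-1},{"rotation":[0,0,0],"travel":[-4,1.76,0],"hand":-1},{"rotation":[0,0,0],"travel":[-4,1.76,0],"hand":-1},{"rotation":[0,0,0],"travel":[-4,1.76,0],"hand":-1},{"rotation":[0,0,0],"travel":[-4,1.76,0],"hand":-1},{"rotation":[0,0,0],"travel":[-4,1.76,0],"hand":-1},{"rotation":[0,0,0],"travel":[-4,1.76,0],"hand":-1},{"rotation":[0,0,0],"travel":[-4,1.76,0],"hand":-1}]'
python3 -m inch '[{"rotation":[0,0,0],"travel":[-4,1.76,0],"hand":-1},{"rotation":[0,0,0],"travel":[-4,1.76,0],"hand":-1},{"rotation":[0,0,0],"travel":[-4,1.76,0],"hand":-1},{"rotation":[0,0,0],"travel":[-4,1.76,0],"hand":-1},{"rotation":[0,0,0],"travel":[-4,1.76,0],"hand":-1},{"rotation":[0,0,0],"travel":[-4,1.76,0],"hand":-1},{"rotation":[0,0,0],"travel":[-4,1.76,0],"hand":-1},{"rotation":[0,0,0],"travel":[-4,1.76,0],"hand":-1},{"rotation":[0,0,0],"travel":[-4,1.76,0],"hand":-1},{"rotation":[0,0,0],"travel":[0,0,0],"hand":-1}]'
cat >> h.py <<'E'
from scipy.spatial.transform import Rotation as Ro
X=np.array([-.169,.986]);Y=np.array([-.986,-.169]);O=np.array([.520,.114])
def tr(p): d=np.array(p)[:2]-O; return np.round([d@X*1e3,d@Y*1e3],1)
def st():
    s=get_state(); q=s['ee_rot']; R=Ro.from_quat([*q[1:],q[0]]).as_matrix()
    print('tcp',s['tool_pos'].round(4),'tray mm',tr(s['tool_pos']),'yaw',np.degrees(np.arctan2(R[1,0],R[0,0])).round(1),'z',R[:,2].round(3),s['ft_force'].round(1),s['finger_gap'],s['t'])
    return s,R
def wray(s,st,R,u,v,z):
    f=240/np.tan(np.radians(s['fovy'])/2); T=np.array(s['T_tool_cam'])
    d=R@T[:3,:3]@np.array([(u-s['cx'])/f,(v-s['cy'])/f,1]); c=st['tool_pos']+R@T[:3,3]
    return c+d*(z-c[2])/d[2]
E
python3 - <<'E'
from h import *
import pickle
a,R=st(); s=save('wrist','w1.png'); pickle.dump((s,a,R),open('w1.pkl','wb'))
g=s['pixels'].max(axis=2); m=(g<70).astype(np.uint8)
n,_,t,c=cv2.connectedComponentsWithStats(m)
for i in range(1,n):
    if t[i,4]>300: p=wray(s,a,R,*c[i],.012); print(t[i],c[i].round(1),p.round(4),tr(p))
E
```

```text
t: 1.1
tool_pos: [0.1589, 0.6556, 0.2084]
ee_rot: [0.0, 0.644, 0.765, -0.001]
ft_force: [0.7, 0.1, 0.0]
finger_gap: 0.118
gripper_force: 0.0
t: 2.22
tool_pos: [0.3761, 0.3264, 0.2091]
ee_rot: [0.0, 0.644, 0.765, 0.0]
ft_force: [0.5, 0.6, -0.7]
finger_gap: 0.007
gripper_force: 0.0
t: 3.48
tool_pos: [0.5932, -0.003, 0.2087]
ee_rot: [0.0, 0.645, 0.764, -0.0]
ft_force: [-0.4, 0.5, 0.7]
finger_gap: 0.005
gripper_force: 0.0
tcp [ 0.5932 -0.003   0.2087] tray mm [-127.7  -52.4] yaw 99.6 z [-0.    -0.001 -1.   ] [-0.4  0.5  0.7] 0.004951022990544833 3.475
[    0    13   640   467 96938] [372.4 354.1] [ 0.6818 -0.1565  0.012 ] [-294.  -113.8]
[295 135  33  35 919] [311.  151.8] [0.5811 0.0436 0.012 ] [-79.8 -48.3]
[256 187  33  34 882] [272.  203.3] [ 0.5521 -0.0104  0.012 ] [-128.1  -10.7]
[206 188  35  34 921] [223.1 204.5] [ 0.506  -0.0195  0.012 ] [-129.2   36.4]
```

View pics/w1.png

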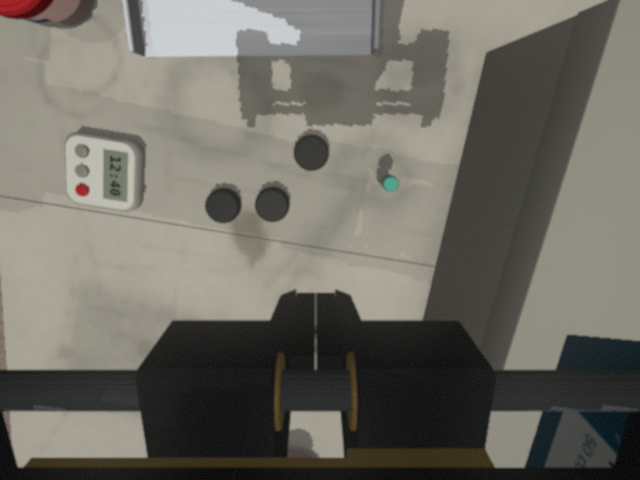

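The wrist picture shows the caps at (311,152), (272,203) and (223,204), agreeing with the top view to 2 mm, and the tray mouth at the top. The block on the right may come near the gripper body, so I'll check its foot line.

```bash
python3 - <<'E'
from h import *
import pickle
s,a,R=pickle.load(open('w1.pkl','rb'))
for u,v,z in [(486,52,0),(435,262,0),(387,184,.045),(374,53,.028),(135,53,.028)]: p=wray(s,a,R,u,v,z); print(p.round(3),tr(p))
s=pickle.load(open('top.pkl','rb'))
for u,v in [(242,124),(355,123),(470,122)]: print(ray(s,u,v,0).round(3))
E
```

```text
[0.72  0.154 0.   ] [   6.  -204.3]
[ 0.726 -0.046  0.   ] [-192.5 -176.2]
[0.65  0.03  0.045] [-104.6 -114.1]
[0.619 0.132 0.028] [   1.1 -100.9]
[0.425 0.099 0.028] [ 1.4 96.6]
[0.721 0.151 0.   ]
[ 0.727 -0.045  0.   ]
[ 0.734 -0.245  0.   ]
```

```bash
python3 -m inch '[{"rotation":[0,0,0],"travel":[0,0,4],"hand":-1},{"rotation":[0,0,0],"travel":[0,0,4],"hand":-1},{"rotation":[0,0,0],"travel":[0,0,4],"hand":-1},{"rotation":[0,0,0],"travel":[0,0,4],"hand":-1},{"rotation":[0,0,0],"travel":[0,0,2],"hand":-1},{"rotation":[0,0,0],"travel":[0,0,1.5],"hand":-1},{"rotation":[0,0,0],"travel":[0,0,0.5],"hand":-1},{"rotation":[0,0,0],"travel":[0,0,0],"hand":-1}]'
python3 -c "
from h import *
st()"
```

```text
t: 4.53
tool_pos: [0.5929, -0.0005, 0.0099]
ee_rot: [0.0, 0.645, 0.764, 0.0]
ft_force: [0.3, -0.1, 1.5]
finger_gap: 0.003
gripper_force: 0.0
tcp [ 5.929e-01 -5.000e-04  9.900e-03] tray mm [-125.2  -52.5] yaw 99.7 z [ 0.001 -0.    -1.   ] [ 0.3 -0.1  1.5] 0.0031007724710716755 4.525
```

```bash
python3 -m inch '[{"rotation":[0,0,0],"travel":[0.8,0,0.1],"hand":-1},{"rotation":[0,0,0],"travel":[0.8,0,0],"hand":-1},{"rotation":[0,0,0],"travel":[1.2,0,0],"hand":-1},{"rotation":[0,0,0],"travel":[1.2,0,0],"hand":-1},{"rotation":[0,0,0],"travel":[1.2,0,0],"hand":-1},{"rotation":[0,0,0],"travel":[1.2,0,0],"hand":-1},{"rotation":[0,0,0],"travel":[1.2,0,0],"hand":-1},{"rotation":[0,0,0],"travel":[1,0,0],"hand":-1},{"rotation":[0,0,0],"travel":[0.5,0,0],"hand":-1},{"rotation":[0,0,0],"travel":[0,0,0],"hand":-1}]'
python3 - <<'E'
from h import *
st(); s=save('top','t2.png'); im=s['pixels'][140:330,150:450,::-1]; cv2.imwrite('pics/t2c.png',cv2.resize(im,None,fx=2.5,fy=2.5))
a,R=st(); s=save('wrist','w2.png')
E
```

```text
t: 5.78
tool_pos: [0.5769, 0.0894, 0.0081]
ee_rot: [0.0, 0.645, 0.764, -0.0]
ft_force: [0.7, -1.0, 0.1]
finger_gap: 0.007
gripper_force: 0.0
tcp [0.5769 0.0894 0.0081] tray mm [-33.9 -51.9] yaw 99.7 z [-0. -0. -1.] [ 0.7 -1.   0.1] 0.0072271553192384845 5.775
tcp [0.577  0.0891 0.0081] tray mm [-34.2 -52. ] yaw 99.7 z [ 0. -0. -1.] [0.4 0.3 0. ] 0.006218308175427582 5.825
```

View pics/w2.png

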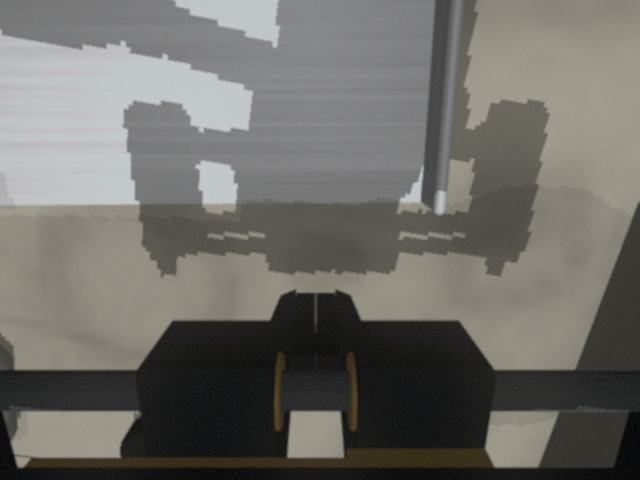

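No cap shows ahead of the fingertips (316,292) in this view, so I'll check the top view.

View pics/t2c.png

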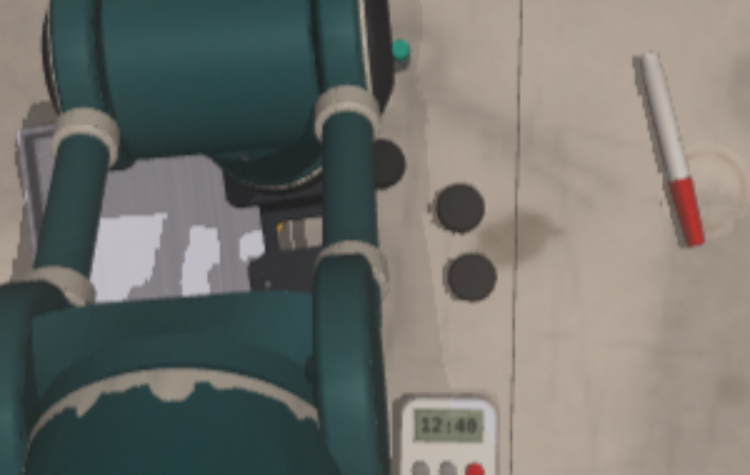

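```bash
python3 - <<'E'
from h import *
import pickle
s,a,R=pickle.load(open('w1.pkl','rb')); T=np.array(s['T_tool_cam']); print(T.round(3))
f=240/np.tan(np.radians(s['fovy'])/2)
for p in [[0,0,0],[.009,0,0],[.025,.0,.0],[.041,0,-.008],[.009,.0175,0]]:
    c=np.linalg.inv(T)@np.array([*p,1]); print(p,f*c[0]/c[2]+s['cx'],f*c[1]/c[2]+s['cy'])
E
```

```text
[[ 0.    -0.957 -0.291  0.075]
 [ 1.     0.    -0.001  0.   ]
 [ 0.001 -0.291  0.957 -0.176]
 [ 0.     0.     0.     1.   ]]
[0, 0, 0] 315.14008199541644 283.679106545865
[0.009, 0, 0] 315.141275415453 266.1631365923156
[0.025, 0.0, 0.0] 315.1434814239633 233.78528336343254
[0.041, 0, -0.008] 315.1249559537187 203.2330982185786
[0.009, 0.0175, 0] 351.94760009518427 266.17973340511026
```

The top view shows cap A still at its old place, about (304,206) in full-frame pixels, with the hand already past it and no force felt. The fingertips must have passed over it, so I'll look from the side.

```bash
python3 - <<'E'
from h import *
s=save('scene','s2.png'); im=s['pixels'][180:300,200:400,::-1]; cv2.imwrite('pics/s2c.png',cv2.resize(im,None,fx=4,fy=4,interpolation=cv2.INTER_CUBIC))
f=240/np.tan(np.radians(s['fovy'])/2); E=np.array(s['extrinsics'])
for p in [[.577,.089,.0081],[.577,.089,.0281],[.577,.089,0],[.58,.043,.008]]:
    c=E@np.array([*p,1]); u=f*c[0]/c[2]+s['cx'];v=f*c[1]/c[2]+s['cy']; print(p,(u-200)*4,(v-180)*4)
E
```

```text
[0.577, 0.089, 0.0081] 479.4665781376732 180.27659216665904
[0.577, 0.089, 0.0281] 479.0518745217962 147.25860726684687
[0.577, 0.089, 0] 479.63210955750924 193.45591762066044
[0.58, 0.043, 0.008] 547.0018985830511 207.95580202225176
```

View pics/s2c.png

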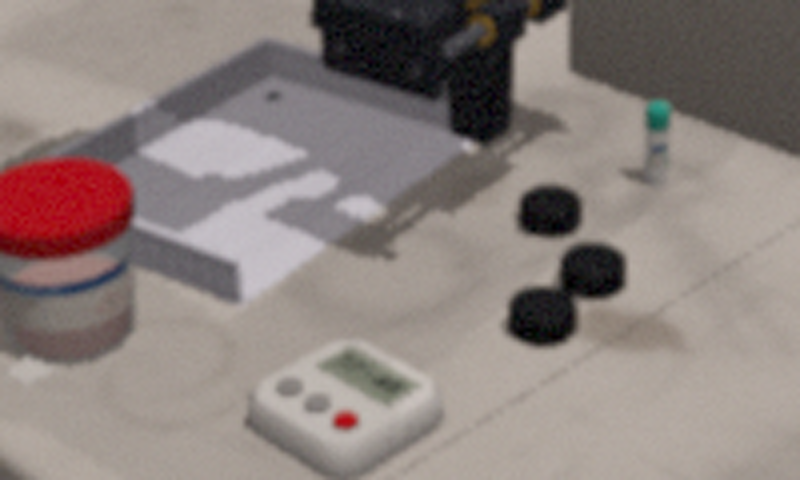

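The side view shows the fingertips ending near (480,138), well above where the TCP should project, at (480,180). The real tips are therefore higher than the TCP reading says. I'll triangulate them from the two views.

```bash
python3 - <<'E'
from h import *
import pickle
w,_,_=pickle.load(open('w1.pkl','rb')); sc=pickle.load(open('scene.pkl','rb'))
a,R=st()
def line(fn): p=fn(0.0);q=fn(.1); return p,(q-p)/np.linalg.norm(q-p)
def tri(l1,l2):
    A=sum(np.eye(3)-np.outer(d,d) for _,d in (l1,l2)); b=sum((np.eye(3)-np.outer(d,d))@p for p,d in (l1,l2))
    x=np.linalg.solve(A,b); return x,[np.linalg.norm((np.eye(3)-np.outer(d,d))@(x-p)) for p,d in (l1,l2)]
for wu,su in [((315,292),(480,138)),((315,292),(480,130)),((282,294),(457,132)),((352,294),(500,135))]:
    x,e=tri(line(lambda z:wray(w,a,R,*wu,z)),line(lambda z:ray(sc,su[0]/4+200,su[1]/4+180,z)))
    print(x.round(4),np.round(e,4),'tool',(R.T@(x-a['tool_pos'])).round(4))
E
```

```text
tcp [0.577  0.0888 0.0081] tray mm [-34.5 -51.9] yaw 99.7 z [ 0. -0. -1.] [ 0.5 -0.7 -0.1] 0.0050702628326815425 5.925
[0.5781 0.0928 0.0308] [0.0027 0.0027] tool [ 0.0037  0.0017 -0.0227]
[0.5784 0.094  0.0347] [0.0034 0.0034] tool [ 0.0048  0.0022 -0.0266]
[0.5638 0.0943 0.0398] [0.0017 0.0017] tool [ 0.0076 -0.0121 -0.0317]
[0.5942 0.0929 0.0263] [0.0022 0.0022] tool [ 0.0011  0.0176 -0.0182]
```

```bash
python3 - <<'E'
from h import *
import pickle
w,_,_=pickle.load(open('w1.pkl','rb')); sc=pickle.load(open('scene.pkl','rb'))
a,R=st()
def line(fn): p=fn(0.0);q=fn(.1); return p,(q-p)/np.linalg.norm(q-p)
def tri(l1,l2):
    A=sum(np.eye(3)-np.outer(d,d) for _,d in (l1,l2)); b=sum((np.eye(3)-np.outer(d,d))@p for p,d in (l1,l2))
    x=np.linalg.solve(A,b); return x,[np.linalg.norm((np.eye(3)-np.outer(d,d))@(x-p)) for p,d in (l1,l2)]
for wu,su in [((172,322),(325,65)),((140,370),(325,65))]:
    x,e=tri(line(lambda z:wray(w,a,R,*wu,z)),line(lambda z:ray(sc,su[0]/4+200,su[1]/4+180,z)))
    print(x.round(4),np.round(e,4),'tool',(R.T@(x-a['tool_pos'])).round(4))
E
python3 -m inch '[{"rotation":[0,0,0],"travel":[-2,0,-0.3],"hand":-1},{"rotation":[0,0,0],"travel":[-2.3,0,0],"hand":-1},{"rotation":[0,0,0],"travel":[-2.3,0,0],"hand":-1},{"rotation":[0,0,0],"travel":[-2.4,0,0],"hand":-1},{"rotation":[0,0,0],"travel":[0,0,0],"hand":-1}]'
```

```text
tcp [0.577  0.0888 0.0081] tray mm [-34.5 -51.9] yaw 99.7 z [ 0. -0. -1.] [ 0.5 -0.7 -0.1] 0.0050702628326815425 5.925
[0.5219 0.1178 0.0898] [0.0179 0.0179] tool [ 0.0378 -0.0494 -0.0817]
[0.5157 0.108  0.0961] [0.0196 0.0196] tool [ 0.0292 -0.0572 -0.088 ]
t: 6.55
tool_pos: [0.5926, -0.0023, 0.0114]
ee_rot: [0.0, 0.646, 0.763, 0.0]
ft_force: [0.7, -1.6, -1.3]
finger_gap: 0.004
gripper_force: 0.0
```

The gripper block also sits about 20 mm further back than the TCP suggests, so lowering by that much keeps it above the vial. I'll go down in small steps and watch the force.

```bash
python3 -m inch '[{"rotation":[0,0,0],"travel":[0,0,0.8],"hand":-1},{"rotation":[0,0,0],"travel":[0,0,0.7],"hand":-1},{"rotation":[0,0,0],"travel":[0,0,0],"hand":-1}]'
python3 -m inch '[{"rotation":[0,0,0],"travel":[0,0,0.4],"hand":-1},{"rotation":[0,0,0],"travel":[0,0,0],"hand":-1}]'
python3 - <<'E'
from h import *
st();s=save('scene','s3.png'); im=s['pixels'][180:300,200:400,::-1]; cv2.imwrite('pics/s3c.png',cv2.resize(im,None,fx=4,fy=4,interpolation=cv2.INTER_CUBIC))
E
```

```text
t: 6.92
tool_pos: [0.5908, 0.0011, -0.0052]
ee_rot: [-0.001, 0.645, 0.764, -0.001]
ft_force: [-1.1, 0.2, -0.7]
finger_gap: 0.005
gripper_force: 0.0
t: 7.18
tool_pos: [0.5917, 0.0007, -0.0083]
ee_rot: [-0.0, 0.645, 0.764, -0.0]
ft_force: [0.2, 0.4, 0.6]
finger_gap: 0.007
gripper_force: 0.0
tcp [ 0.5917  0.0007 -0.0083] tray mm [-123.8  -51.6] yaw 99.7 z [-0.001  0.    -1.   ] [0.2 0.4 0.6] 0.006767867576570672 7.175
```

View pics/s3c.png

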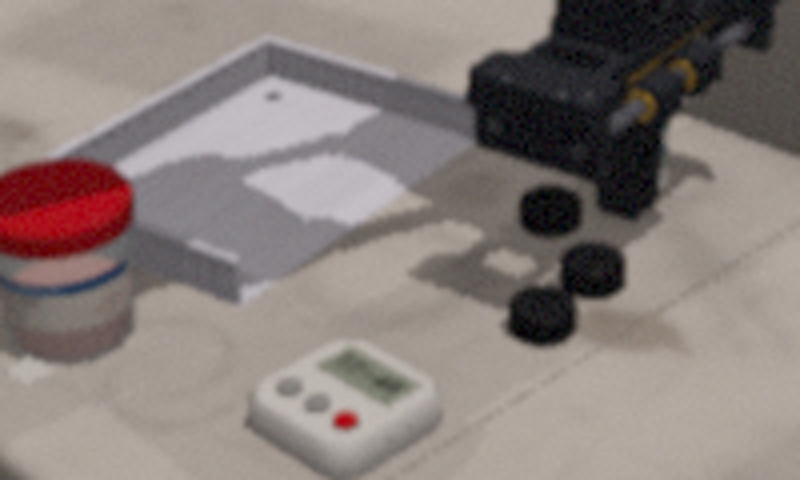

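The side view shows the fingertips at (628,215), still above the worktop, with the vial hidden behind the hand. I'll keep going down in small steps.

```bash
for i in 1 2; do python3 -m inch '[{"rotation":[0,0,0],"travel":[0,0,0.3],"hand":-1},{"rotation":[0,0,0],"travel":[0,0,0],"hand":-1}]' | grep -E "pos|force"; done
python3 -m inch '[{"rotation":[0,0,0],"travel":[0,0,0.2],"hand":-1},{"rotation":[0,0,0],"travel":[0,0,0],"hand":-1}]'| grep -E "pos|force"
```

```text
tool_pos: [0.5918, 0.0004, -0.0111]
ft_force: [-0.3, 0.6, 0.6]
gripper_force: 0.0
tool_pos: [0.5917, 0.0004, -0.0142]
ft_force: [-0.0, 0.2, 0.4]
gripper_force: 0.0
tool_pos: [0.5919, 0.0004, -0.0161]
ft_force: [-0.6, -0.3, -0.2]
gripper_force: 0.0
```

No contact yet, and the tips should now be about 7 mm up. I'll start the push and check numerically that the cap moves.

```bash
python3 -m inch '[{"rotation":[0,0,0],"travel":[0.8,0,0],"hand":-1},{"rotation":[0,0,0],"travel":[0.8,0,0],"hand":-1},{"rotation":[0,0,0],"travel":[1,0,0],"hand":-1},{"rotation":[0,0,0],"travel":[1,0,0],"hand":-1},{"rotation":[0,0,0],"travel":[1,0,0],"hand":-1},{"rotation":[0,0,0],"travel":[0.6,0,0],"hand":-1},{"rotation":[0,0,0],"travel":[0,0,0],"hand":-1}]'
cat > caps.py <<'E'
from h import *
a,R=st(); s=snapshot('wrist'); g=s['pixels'].max(axis=2); m=(g<55).astype(np.uint8)
n,_,t,c=cv2.connectedComponentsWithStats(m)
for i in range(1,n):
    if 300<t[i,4]<4000: p=wray(s,a,R,*c[i],.012); print('W',t[i],c[i].round(0),tr(p))
s=snapshot('top'); g=s['pixels'].max(axis=2); m=(g<70).astype(np.uint8); m[:150]=0;m[320:]=0;m[:,:150]=0;m[:,450:]=0
n,_,t,c=cv2.connectedComponentsWithStats(m)
for i in range(1,n):
    if 100<t[i,4]<700: print('T',t[i],tr(ray(s,*c[i],.012)))
E
python3 caps.py
```

```text
t: 8.85
tool_pos: [0.5832, 0.0522, -0.0159]
ee_rot: [-0.0, 0.645, 0.764, -0.0]
ft_force: [0.5, 0.3, -0.9]
finger_gap: 0.009
gripper_force: 0.0
tcp [ 0.5832  0.0522 -0.0159] tray mm [-71.6 -51.9] yaw 99.7 z [-0. -0. -1.] [ 0.5  0.3 -0.9] 0.008622162091619237 8.85
T [337 150   7  35 190] [-154.2 -105.4]
```

```bash
cat > caps.py <<'E'
from h import *
a,R=st(); s=snapshot('wrist'); g=s['pixels'].max(axis=2); m=(g<70).astype(np.uint8)
m[286:]=0
n,_,t,c=cv2.connectedComponentsWithStats(m)
for i in range(1,n):
    if 150<t[i,4]<4000: print('W',t[i],c[i].round(0),tr(wray(s,a,R,*c[i],.016)),'far edge',tr(wray(s,a,R,c[i][0],t[i,1],.016)))
s=snapshot('scene'); g=s['pixels'].max(axis=2); m=(g<45).astype(np.uint8)
m[:180]=0;m[300:]=0;m[:,:200]=0;m[:,420:]=0
n,_,t,c=cv2.connectedComponentsWithStats(m)
for i in range(1,n):
    if 60<t[i,4]<4000: print('S',t[i],tr(ray(s,*c[i],.008)))
E
python3 caps.py
```

```text
tcp [ 0.5833  0.0516 -0.0159] tray mm [-72.2 -51.9] yaw 99.7 z [ 0. -0. -1.] [0.3 0.6 0.6] 0.00840464501431348 8.95
S [ 294  180   77   54 1791] [  11.  -151.5]
S [328 242  27  24 326] [-131.2   17.6]
```

```bash
python3 - <<'E'
from h import *
s=save('wrist','w4.png'); q=save('scene','s4.png')
a=s['pixels'][140:440,140:500,::-1]; b=cv2.resize(q['pixels'][190:280,290:398,::-1],(360,300),interpolation=cv2.INTER_CUBIC)
cv2.imwrite('pics/c4.png',np.hstack([a,b]))
E
```

```text
(no output)
```

View pics/c4.png

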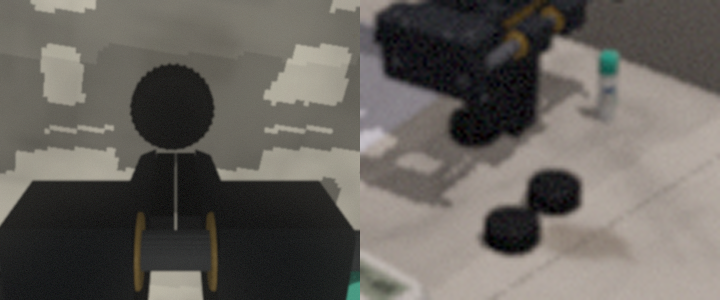

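The wrist half shows cap A flat against the fingertips at about (312,247) in full-frame pixels, so the push works. The side half shows B and C undisturbed and the vial upright. I'll carry on into the tray.

```bash
sed -i 's/t\[i,4\]<4000: print(.W/t[i,4]<9000: print("W/; s/"W'"'"'/"W"/' caps.py; python3 caps.py
python3 -m inch '[{"rotation":[0,0,0],"travel":[1,0,0],"hand":-1},{"rotation":[0,0,0],"travel":[1.2,0,0],"hand":-1},{"rotation":[0,0,0],"travel":[1.2,0,0],"hand":-1},{"rotation":[0,0,0],"travel":[1.2,0,0],"hand":-1},{"rotation":[0,0,0],"travel":[1.2,0,0],"hand":-1},{"rotation":[0,0,0],"travel":[1.2,0,0],"hand":-1},{"rotation":[0,0,0],"travel":[1.2,0,0],"hand":-1},{"rotation":[0,0,0],"travel":[0.5,0,0],"hand":-1},{"rotation":[0,0,0],"travel":[0,0,0],"hand":-1}]'
python3 caps.py
```

```text
tcp [ 0.5834  0.0514 -0.0159] tray mm [-72.5 -51.9] yaw 99.6 z [ 0. -0. -1.] [-0.1  0.8  0.4] 0.0014774759814199147 9.15
W [ 270  203   84   83 5552] [312. 246.] [-43.3 -50.7] far edge [-26.5 -50.8]
S [ 295  180   76   54 1800] [  10.6 -151.1]
S [328 242  28  24 330] [-131.3   17.9]
t: 10.38
tool_pos: [0.5686, 0.1378, -0.0159]
ee_rot: [-0.0, 0.645, 0.764, -0.0]
ft_force: [-0.5, -0.5, -1.2]
finger_gap: 0.0
gripper_force: 0.0
tcp [ 0.5686  0.1378 -0.0159] tray mm [ 15.3 -51.9] yaw 99.7 z [-0. -0. -1.] [-0.5 -0.5 -1.2] 0.00031825666079179763 10.375
W [ 270  207   85   79 5450] [312. 249.] [ 43.4 -50.7] far edge [ 59.7 -50.8]
S [260 180  46  29 686] [ 139.9 -131.7]
S [304 180  17  10  73] [  98.7 -223.1]
S [285 186  27  36 475] [ 54.5 -98. ]
S [328 242  27  24 322] [-131.3   17.9]
```

```bash
python3 -m inch '[{"rotation":[0,0,0],"travel":[1,0,0],"hand":-1},{"rotation":[0,0,0],"travel":[1.2,0,0],"hand":-1},{"rotation":[0,0,0],"travel":[1.2,0,0],"hand":-1},{"rotation":[0,0,0],"travel":[1.2,0,0],"hand":-1},{"rotation":[0,0,0],"travel":[0.6,0,0],"hand":-1},{"rotation":[0,0,0],"travel":[0.3,0,0],"hand":-1},{"rotation":[0,0,0],"travel":[0,0,0],"hand":-1},{"rotation":[0,0,0],"travel":[-1,0,0],"hand":-1},{"rotation":[0,0,0],"travel":[-1.5,0,0],"hand":-1},{"rotation":[0,0,0],"travel":[0,0,-2],"hand":-1},{"rotation":[0,0,0],"travel":[0,0,-3],"hand":-1},{"rotation":[0,0,0],"travel":[0,0,0],"hand":-1}]'
python3 caps.py
python3 -m inch '[{"rotation":[0,0,0],"travel":[-3.5,-0.7,0],"hand":-1},{"rotation":[0,0,0],"travel":[-3.5,-0.7,0],"hand":-1},{"rotation":[0,0,0],"travel":[-3.5,-0.7,0],"hand":-1},{"rotation":[0,0,0],"travel":[-3.5,-0.7,0],"hand":-1},{"rotation":[0,0,0],"travel":[-3.5,-0.7,0],"hand":-1},{"rotation":[0,0,0],"travel":[-3.5,-0.7,0],"hand":-1},{"rotation":[0,0,0],"travel":[0,0,0],"hand":-1}]'
python3 caps.py
```

```text
t: 11.98
tool_pos: [0.567, 0.1675, 0.0382]
ee_rot: [0.002, 0.645, 0.764, 0.003]
ft_force: [1.4, 0.4, 1.0]
finger_gap: 0.004
gripper_force: 0.0
tcp [0.567  0.1675 0.0382] tray mm [ 44.8 -55.4] yaw 99.6 z [ 0.007  0.002 -1.   ] [1.4 0.4 1. ] 0.004279268408749123 11.975
W [   0   41  248    9 1558] [112.  45.] [152.9  36.6] far edge [154.8  36.3]
W [ 278   40  138  137 1703] [377.  74.] [140.9 -84.7] far edge [155.1 -84.1]
W [   0   72   48  214 4523] [ 17. 207.] [78.2 96.4] far edge [141.8  82.4]
W [355  82  18  19 272] [364.  91.] [133.4 -78.7] far edge [137.3 -78.5]
W [ 37  85  18  18 245] [45. 94.] [132.3  71.2] far edge [136.2  70.4]
W [ 273  138   66   66 3324] [305. 171.] [ 96.1 -50.8] far edge [112.  -50.9]
W [399 181   7  57 230] [402. 207.] [  77.6 -100. ] far edge [ 90.9 -99.2]
S [283 180  14  14 173] [ 144.4 -177.1]
S [266 205  13  10 111] [ 97.  -51.8]
S [328 242  27  24 322] [-131.3   17.9]
t: 12.95
tool_pos: [0.5563, -0.0487, 0.0329]
ee_rot: [-0.001, 0.646, 0.763, -0.001]
ft_force: [-0.4, 0.4, -0.1]
finger_gap: 0.006
gripper_force: 0.0
tcp [ 0.5563 -0.0487  0.0329] tray mm [-166.6   -8.3] yaw 99.5 z [-0.002  0.    -1.   ] [-0.4  0.4 -0.1] 0.006196156267891736 12.95
W [ 287  164   66   68 3407] [319. 198.] [-128.   -10.4] far edge [-111.4  -10.5]
W [ 192  167   69   66 3497] [226. 200.] [-128.7   35.7] far edge [-112.6   34.6]
W [617 236  23  50 607] [631. 268.] [-165.3 -173. ] far edge [-148.1 -169.1]
S [ 323  180   69   52 1714] [ -39.4 -193.9]
S [267 206  12   9  94] [ 95.9 -50.6]
S [327 241  29  25 364] [-131.2   16.3]
```

Cap A is inside at (96,−51) mm and flat. Next is cap B.

```bash
python3 -m inch '[{"rotation":[0,0,0],"travel":[-0.4,0.2,1.5],"hand":-1},{"rotation":[0,0,0],"travel":[0,0,1.5],"hand":-1},{"rotation":[0,0,0],"travel":[0,0,1.3],"hand":-1},{"rotation":[0,0,0],"travel":[0,0,0.6],"hand":-1},{"rotation":[0,0,0],"travel":[0,0,0],"hand":-1},{"rotation":[0,0,0],"travel":[0.8,0,0],"hand":-1},{"rotation":[0,0,0],"travel":[0.8,0,0],"hand":-1},{"rotation":[0,0,0],"travel":[1,0,0],"hand":-1},{"rotation":[0,0,0],"travel":[1.2,0,0],"hand":-1},{"rotation":[0,0,0],"travel":[1.2,0,0],"hand":-1},{"rotation":[0,0,0],"travel":[1.2,0,0],"hand":-1},{"rotation":[0,0,0],"travel":[1.2,0,0],"hand":-1}]'
python3 caps.py
```

```text
t: 14.55
tool_pos: [0.5478, 0.0231, -0.0147]
ee_rot: [0.0, 0.645, 0.764, 0.0]
ft_force: [0.2, -1.2, 2.0]
finger_gap: 0.004
gripper_force: 1.1
tcp [ 0.5478  0.0231 -0.0147] tray mm [-94.4 -12.1] yaw 99.7 z [ 0.001 -0.    -1.   ] [ 0.2 -1.2  2. ] 0.004103802724656773 14.55
W [ 270  209   84   77 5207] [312. 250.] [-67.1 -10.7] far edge [-51.  -10.8]
S [ 291  180   81   66 2440] [  -2.5 -133.2]
S [267 206  12   9  97] [ 95.5 -50.5]
S [328 253  15  13 166] [-131.8   39.9]
```

```bash
python3 -m inch '[{"rotation":[0,0,0],"travel":[1.2,0,0],"hand":-1},{"rotation":[0,0,0],"travel":[1.2,0,0],"hand":-1},{"rotation":[0,0,0],"travel":[1.2,0,0],"hand":-1},{"rotation":[0,0,0],"travel":[1.2,0,0],"hand":-1},{"rotation":[0,0,0],"travel":[1.2,0,0],"hand":-1},{"rotation":[0,0,0],"travel":[1.2,0,0],"hand":-1},{"rotation":[0,0,0],"travel":[1.2,0,0],"hand":-1},{"rotation":[0,0,0],"travel":[1.2,0,0],"hand":-1},{"rotation":[0,0,0],"travel":[1.2,0,0],"hand":-1},{"rotation":[0,0,0],"travel":[1.2,0,0],"hand":-1},{"rotation":[0,0,0],"travel":[0.8,0,0],"hand":-1},{"rotation":[0,0,0],"travel":[0.4,0,0],"hand":-1}]'
python3 -m inch '[{"rotation":[0,0,0],"travel":[0,0,0],"hand":-1},{"rotation":[0,0,0],"travel":[-1,0,0],"hand":-1},{"rotation":[0,0,0],"travel":[-1.5,0,0],"hand":-1},{"rotation":[0,0,0],"travel":[0,0,-2],"hand":-1},{"rotation":[0,0,0],"travel":[0,0,-3],"hand":-1},{"rotation":[0,0,0],"travel":[0,0,0],"hand":-1}]'
python3 caps.py
python3 -m inch '[{"rotation":[0,0,0],"travel":[-3.2,-0.8,0],"hand":-1},{"rotation":[0,0,0],"travel":[-3.2,-0.8,0],"hand":-1},{"rotation":[0,0,0],"travel":[-3.2,-0.8,0],"hand":-1},{"rotation":[0,0,0],"travel":[-3.2,-0.8,0],"hand":-1},{"rotation":[0,0,0],"travel":[-3.2,-0.8,0],"hand":-1},{"rotation":[0,0,0],"travel":[-3.2,-0.8,0],"hand":-1},{"rotation":[0,0,0],"travel":[0,0,0],"hand":-1}]'
python3 caps.py
```

```text
t: 16.15
tool_pos: [0.5254, 0.153, -0.0149]
ee_rot: [-0.0, 0.645, 0.764, -0.0]
ft_force: [0.3, -1.1, -1.1]
finger_gap: 0.007
gripper_force: 0.0
t: 16.9
tool_pos: [0.5325, 0.127, 0.0375]
ee_rot: [0.002, 0.645, 0.764, 0.002]
ft_force: [0.7, -0.5, -0.8]
finger_gap: 0.004
gripper_force: 0.0
tcp [0.5325 0.127  0.0375] tray mm [ 10.7 -14.5] yaw 99.6 z [ 0.005  0.001 -1.   ] [ 0.7 -0.5 -0.8] 0.004014573225313688 16.9
W [  44    0   72  285 6601] [ 80. 132.] [81.1 98.3] far edge [137.   88.5]
W [443   4  15  22 239] [450.  15.] [131.1 -75.1] far edge [135.3 -74.7]
W [106   6  21  23 357] [116.  17.] [130.2  73.8] far edge [134.7  73.1]
W [ 355   62   71   74 3991] [390.  99.] [ 95.8 -50.2] far edge [111.7 -49.3]
W [   0  136   37   98 2261] [ 17. 186.] [ 55.3 134.7] far edge [ 79.2 129.4]
W [ 275  136   66   67 3355] [308. 169.] [ 63.1 -10.9] far edge [ 78.9 -11. ]
W [473 168  22  87 623] [483. 209.] [  42.3 -100.8] far edge [ 63.3 -98.2]
S [249 180  29  13 254] [ 202.1 -150.2]
S [282 180  16  25 358] [ 123.6 -152. ]
S [266 205  14  21 241] [ 78.1 -29.2]
S [328 253  15  13 166] [-131.8   39.9]
t: 17.88
tool_pos: [0.5132, -0.0712, 0.0335]
ee_rot: [-0.001, 0.646, 0.763, -0.001]
ft_force: [-1.0, 0.5, 0.1]
finger_gap: 0.003
gripper_force: 0.0
tcp [ 0.5132 -0.0712  0.0335] tray mm [-181.5   38. ] yaw 99.5 z [-0.003  0.    -1.   ] [-1.   0.5  0.1] 0.003391113627177623 17.875
W [ 283  137   67   68 3529] [317. 171.] [-129.7   37.1] far edge [-113.7   37.1]
S [ 314  180   89   65 2503] [ -51.2 -171.1]
S [266 206  13  20 215] [ 78.5 -29.8]
S [328 252  16  14 190] [-132.    38.9]
```

Cap B is inside at (63,−11) mm. Pushed straight, cap C would bring the gripper body close to the cup, so I'll turn 8° and push it slightly towards the tray's middle.

```bash
python3 -m inch '[{"rotation":[0,0,0],"travel":[0.4,-0.5,0],"hand":-1},{"rotation":[0,0,8],"travel":[0,0,0],"hand":-1},{"rotation":[0,0,0],"travel":[0,0,1.5],"hand":-1},{"rotation":[0,0,0],"travel":[0,0,1.5],"hand":-1},{"rotation":[0,0,0],"travel":[0,0,1.2],"hand":-1},{"rotation":[0,0,0],"travel":[0,0,0.7],"hand":-1},{"rotation":[0,0,0],"travel":[0,0,0],"hand":-1}]'
python3 -m inch '[{"rotation":[0,0,0],"travel":[0.8,0,0],"hand":-1},{"rotation":[0,0,0],"travel":[0.8,0,0],"hand":-1},{"rotation":[0,0,0],"travel":[0.8,0,0],"hand":-1},{"rotation":[0,0,0],"travel":[1.2,0,0],"hand":-1},{"rotation":[0,0,0],"travel":[1.2,0,0],"hand":-1},{"rotation":[0,0,0],"travel":[1.2,0,0],"hand":-1},{"rotation":[0,0,0],"travel":[1.2,0,0],"hand":-1},{"rotation":[0,0,0],"travel":[1,0,0],"hand":-1},{"rotation":[0,0,0],"travel":[0.5,0,0],"hand":-1},{"rotation":[0,0,0],"travel":[0,0,0],"hand":-1}]'
python3 caps.py
```

```text
t: 18.85
tool_pos: [0.5083, -0.0664, -0.0148]
ee_rot: [-0.001, 0.697, 0.717, -0.001]
ft_force: [0.5, -0.5, 0.6]
finger_gap: 0.003
gripper_force: 0.0
t: 20.1
tool_pos: [0.5066, 0.0209, -0.0139]
ee_rot: [-0.0, 0.697, 0.717, 0.0]
ft_force: [0.5, -0.2, 2.0]
finger_gap: 0.005
gripper_force: 1.0
tcp [ 0.5066  0.0209 -0.0139] tray mm [-89.5  28.9] yaw 91.7 z [ 0.  0. -1.] [ 0.5 -0.2  2. ] 0.005451601133431841 20.1
W [ 269  210   83   76 5137] [310. 251.] [-62.8  27.2] far edge [-46.8  24.8]
S [ 266  180   98   61 2289] [  39.5 -125. ]
S [303 205  41  49 705] [-53.2 -27. ]
```

```bash
python3 -m inch '[{"rotation":[0,0,0],"travel":[1,0,0],"hand":-1},{"rotation":[0,0,0],"travel":[1.2,0,0],"hand":-1},{"rotation":[0,0,0],"travel":[1.2,0,0],"hand":-1},{"rotation":[0,0,0],"travel":[1.2,0,0],"hand":-1},{"rotation":[0,0,0],"travel":[1.2,0,0],"hand":-1},{"rotation":[0,0,0],"travel":[1.2,0,0],"hand":-1},{"rotation":[0,0,0],"travel":[1.2,0,0],"hand":-1},{"rotation":[0,0,0],"travel":[1,0,0],"hand":-1},{"rotation":[0,0,0],"travel":[0.6,0,0],"hand":-1},{"rotation":[0,0,0],"travel":[0.4,0,0],"hand":-1},{"rotation":[0,0,0],"travel":[0,0,0],"hand":-1}]'
python3 -m inch '[{"rotation":[0,0,0],"travel":[-1,0,0],"hand":-1},{"rotation":[0,0,0],"travel":[-1.5,0,0],"hand":-1},{"rotation":[0,0,0],"travel":[-1,0,-2],"hand":-1},{"rotation":[0,0,0],"travel":[0,0,-4],"hand":-1},{"rotation":[0,0,0],"travel":[0,0,-5],"hand":-1},{"rotation":[0,0,0],"travel":[0,0,-5],"hand":-1},{"rotation":[0,0,0],"travel":[-2,0,-4],"hand":-1},{"rotation":[0,0,0],"travel":[-2,0,0],"hand":-1},{"rotation":[0,0,0],"travel":[0,0,0],"hand":-1}]'
python3 caps.py; python3 -c "
from h import *
save('wrist','w9.png')"
```

```text
t: 21.58
tool_pos: [0.5053, 0.1228, -0.0124]
ee_rot: [0.001, 0.697, 0.718, 0.001]
ft_force: [-0.6, -3.1, 9.5]
finger_gap: 0.007
gripper_force: 4.5
t: 22.7
tool_pos: [0.5055, 0.0462, 0.186]
ee_rot: [-0.0, 0.698, 0.716, -0.0]
ft_force: [-0.0, -0.1, -0.2]
finger_gap: 0.004
gripper_force: 0.0
tcp [0.5055 0.0462 0.186 ] tray mm [-64.4  25.8] yaw 91.5 z [-0.  0. -1.] [-0.  -0.1 -0.2] 0.004190847038532238 22.7
W [188   0  33 143 558] [203.  66.] [64.8 98.7] far edge [111.1  88.1]
W [362   0  41  22 648] [381.   8.] [ 85.8 -47.5] far edge [ 91.4 -48. ]
W [ 318   27   41   46 1445] [338.  49.] [ 62.  -10.4] far edge [ 77.6 -12.4]
W [117  39  34  94 394] [140.  85.] [ 58.4 153. ] far edge [ 91.5 143.8]
W [140  55  31  71 471] [161.  89.] [ 53.  136.7] far edge [ 77.8 130.1]
W [ 296   71   38   41 1262] [314.  91.] [33.6 12.4] far edge [48.6 10.3]
S [266 206  18  29 356] [ 61.7 -13.8]
```

View pics/w9.png

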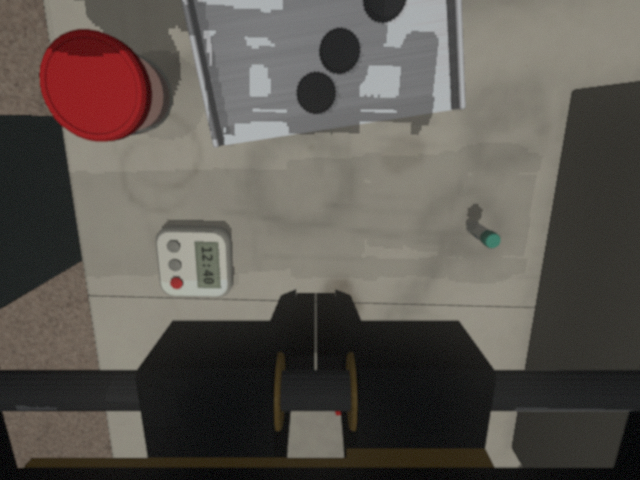

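The picture shows all three caps flat inside the tray, at (381,8), (338,49) and (314,91). The vial (490,240), timer and cup are in place, and the hand is well clear.

```bash
python3 -c "
from workcell import *
print(finish_job())"
```

```text
the job is handed in; nothing more can be done
None
```

I swept all three caps into the tray, where they lie flat at about x = 96, 63 and 34 mm past the front edge; I saw no bystander moved, though I didn't recheck the marker at the end, and the job is handed in with the hand clear (no verdict was returned).

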